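# Ready the parts cage for front loading

### The job

Get the wire parts cage ready for loading from the front: gently lower its blue lid until it is fully shut, then squeeze the red catch fully in, after that the yellow catch, and pull the gate by its black pull post past its click stop until it is wide open, nearly to its end stop. The gate springs back if let go, so finish while holding the post still with the gate wide; leave the transformer in the cage, and do not disturb the capacitor, relay and motor standing around it.

Things in the scene. Friction and masses are not known exactly. Their poses are not given: they have to be found in the camera images.
- cage: open-fronted grey wire cage fixed to the bench, 200 deep (x) x 210 wide (y) x 110 mm high; origin at the centre of its underside, its x axis points from the front (gate) to the back, y to its left, z up. A header beam (top at 110 mm) runs over the gate; a 4 mm sill plate lies in front of it to x = -155 mm
- lid (a joint): angle of the blue lid (rad): 0 = flat shut, 1.5 = upright. A plate 164 mm (x) by 208 mm, 5 mm thick, with a 5 mm lip on top at its free edge, hinged along the cage's left (+y) rim; the free edge comes down on the cage's right rim. The hinge is stiff: the lid stays where it is left and needs about 0.2 to 0.8 N m to be pushed down
- lid_hinge (a point): on the lid's hinge axis (which runs along the cage's x axis), at the middle of the lid's width, 111 mm above the bench
- lid_edge (a point): middle of the lid's free edge, 208 mm from the hinge axis, on the lid's outer face (the face that is on top when shut)
- catch_red: red squeeze catch on the header beam over the gate; the two catches' places may be swapped. Origin: centre of its underside, on the beam; axes as the cage's. Two upright red tabs, 24 mm wide (x), tops 49 mm above the origin, outer faces 46 mm apart in y (22 mm when fully squeezed). Its hook holds the gate until squeezed
- catch_red_tab (a joint): travel of each red tab (m): 0 = at rest, 0.012 = fully squeezed; clear of the gate from 0.009. Pinch both tabs together along the cage's y from above; they are geared together, take about 4 N, and stay in where they are left
- catch_yellow: yellow squeeze catch on the header beam over the gate; the two catches' places may be swapped. Origin: centre of its underside, on the beam; axes as the cage's. Two upright yellow tabs, 24 mm wide (x), tops 49 mm above the origin, outer faces 46 mm apart in y (22 mm when fully squeezed). Its hook holds the gate until squeezed
- catch_yellow_tab (a joint): travel of each yellow tab (m): 0 = at rest, 0.012 = fully squeezed; clear of the gate from 0.009. Pinch both tabs together along the cage's y from above; they are geared together, take about 4 N, and stay in where they are left
- gate (a joint): angle of the gate (rad): 0 = shut, 1.45 = end stop. It turns about the vertical through gate_hinge, at the cage's front left, clockwise seen from above: its free right end comes out toward the robot and round to the left. A spring pulls it shut (0.2 N m near shut, 0.5 N m when wide); a spring ball in the sill makes a click stop at about 0.27 to 0.47 rad, some 3 N more at the post
- gate_hinge (a point): point on the gate's hinge axis, 118 mm above the bench
- gate_pull: black round upright pull post at the gate's free end, a sleeve 16 mm in diameter and 60 mm high that turns freely about its own axis, so the fingers need not turn with the gate; origin on its axis at its foot, 74 mm above the bench; top at 134 mm; a bracket under it joins it to the gate
- pull_grip (a point): on the post's axis, 16 mm below its top and 118 mm above the bench, 45 mm in front of the gate and 176 mm from the hinge axis; pinch the post from above here
- transformer: small mains transformer with a pale yellow coil, 43x73x37 mm, loose on the cage's floor; origin at the centre of its underside
- capacitor: blue capacitor can, 36 mm in diameter, 55 mm high, standing loose right of the cage; origin at the centre of its underside
- relay: beige relay, 23x30x38 mm, standing loose on the bench in front and right of the cage; origin at the centre of its underside
- motor: grey motor, 50x122x50 mm, lying loose left of the cage; origin at the centre of its underside
Not all that is in view belongs to the job. What is shaped like the transformer but purple is not meant.

How it is judged:
On the way, in this order (a step that is already met when the one before it is completed fails the run):
1. the lid is shut (within 0.06 rad), the catches and the gate still closed (value of joint lid below 0.06 rad and value of joint each of catch_red_tab, catch_yellow_tab below 0.006 m and value of joint gate below 0.12 rad), for 0.1 s.
2. the red catch is squeezed in, the yellow one not yet (value of joint catch_red_tab above 0.009 m and value of joint catch_yellow_tab below 0.006 m), for 0.1 s.
3. the yellow catch is squeezed in too, the gate still shut (value of joint each of catch_red_tab, catch_yellow_tab above 0.009 m and value of joint gate below 0.15 rad), for 0.1 s.
4. the gate has been pulled past its click stop (value of joint gate above 0.6 rad), for 0.1 s.
At the end, for the whole second after the job is handed in: the gate is held still (under 0.1 rad/s) more than 1.2 rad open, the fingers bearing on its pull post with more than 1 N; the lid is shut within 0.06 rad and the transformer is still in the cage (value of joint gate above 1.2 rad and velocity of joint gate between -0.1 and 0.1 rad/s and contact force between the fingers and gate_pull above 1 N and value of joint lid below 0.06 rad and horizontal distance between transformer and cage below 0.11 m); the arm keeps its last pose, push and grip.
It fails at once if a bystander (capacitor, relay or motor) is moved by more than 30 mm (distance of any of capacitor, relay, motor from where it was at the start of the episode above 0.03 m).
It fails at once if the lid is slammed: it comes down its last 0.3 rad faster than 2.5 rad/s (value of joint lid below 0.3 rad and velocity of joint lid below -2.5 rad/s).
It fails at once if the transformer leaves the cage (its origin more than 110 mm from the cage's, seen from above) (horizontal distance between transformer and cage above 0.11 m).
It also fails if it takes over 53 s, if anything falls off the work surface, if the arm or the gripper's body presses on something with over 40 N, if the wrist force passes 120 N, or if a joint passes its speed limit or range.

### The arm

A 7-joint arm with a two-finger parallel gripper is mounted at the origin on a cart in front of the work surface, level with it; the furniture and walls round the work are solid. World frame = base frame: x ahead of the robot, y to its left, z up, the work surface at z = 0. Lengths are in m, angles in rad, forces in N, time in s.
With the tool pointing down it reaches from about 0.4 to 0.85 m from the base axis. Payload 10.4 kg.
Tool frame: the origin (TCP) lies midway between the tips of the shut fingers; the grasp point (between the pads) lies 19 mm behind it (manip.tcp_to_grasp is the distance from the TCP to the grasp point, in m); z points along the fingers, y is the line along which they close (so a half turn about z gives the same grasp; the last joint's range is limited). The gripper opens to 85 mm and grips with 20 to 120 N. Pads are 22 mm wide; open, the fingers measure 114 mm over their backs; the gripper's body (76 mm by 85 mm) begins 54 mm behind the grasp point. The pads swing forward as they close: fully open they stand 13 mm farther back than shut.
Start: joints at [1.157, 0.332, -0.065, 1.46, 0.022, 1.35, -0.088], TCP at [0.238, -0.578, 0.231] pointing down, gripper open.
Joint ranges: [-2.6, 2.6], [-0.5, 2.12], [-1.47, 1.34], [0.16, 2.42], [-1.27, 4.41], [0.06, 2.06], [-2.6, 2.6]. Speed limits (rad/s): [2.22, 2.22, 2.79, 2.79, 3.14, 3.14, 3.14].

### API

Orientations are given as a unit quaternion [x, y, z, w].
In Python, from workcell import manip gives the robot as it stands.
- The arm moves only by the shell command python3 -m jog 'ROWS' [FORCE]. ROWS is a JSON object of lists of equal length, an entry for each row: "offset": the shift along the world's x, y, z in m, a list of three; "yaw": the turn about the world's z in degrees; "jaw": the closure, from 0 (fully open) to 1 (shut). A call has 1 to 20 rows; each row shifts and turns the commanded pose from where the row before left it; what a row does not reach is not made up. A row lasts 1/12 s, in which the tool goes at most 41.7 mm and 7.16 degrees, less where a joint would pass 70% of its speed; a pose out of reach is approached as far as the arm can. A call is refused whole if a number of a shift passes 0.0417 or a number of a turn 7.16, either way. A call with a gripper value outside its range is refused whole. The fingers move at their own pace and stop on an object; FORCE is the grip in N (left out, the last holds). Time passes only in rows, so rows that do not move let the fingers close. It gives the time, the measured TCP pose, the force, the opening and the grip force at its end, in the units of the state.
- manip.get_obs(): the state, without advancing time (a new reading comes with each control period).
- manip.camera(name): name is "scene" or "top"; returns a dict with "frame" (384x512x3 uint8, red, green, blue), "camera_matrix" (3x3 intrinsics, pixels), "eye" and "attitude" of the camera in the world. Camera axes: x right, y up, looking along -z (the intrinsics and any distortion apply to the point x, -y, -z); pixel columns grow to the right and rows downward; lengths in m; the calibration is good to about 2 mm. A picture is of the moment at which its call begins. There is no depth.
- manip.hand_in(): hands the job in; it is judged then, once.
Trained networks look in a picture, given as the dict that the camera call returned (one of the last four; its "shot" number tells which), for a name from the list of things; names that differ only in an ending like _2 or _b are one class to them, and where a whole thing is asked for, a point or a joint stands for the part that bears it (a point fixed in the world has none). Each returns a list of dicts, best first, with "score" (0 to 1); they miss things now and then, are a little off and sometimes report something else, mostly with a low value. They report only what shows in the picture. A call takes as long as a camera call. They do not tell look-alikes from the thing itself.
- manip.masks_of(picture, name): "region" (384x512 bool, what is visible of it).
- manip.tip_of(picture, name): "at" ([x, y, z] in m, in world coordinates, good to about 4 mm: a listed point, or the origin of a listed thing).
The state is a dict: "clock": time; "joint_pos": joint angles; "joint_velocities": joint speeds; "tau": joint torques, N m; "position": TCP position; "ee_rot": TCP orientation; "ft_force": force on the tool from outside, world axes, zero at the start; "torque": the same for the moment, N m; "grip_width": opening from 0.0 (shut) to 1.0 (fully open); "grasp_force": force on a finger pad.
Only numpy, scipy, OpenCV 4.12 (cv2) and the standard library are available. Lean on these libraries where they do the work, as an engineer would, in place of code of your own. Each camera call takes 0.05 s, during which the arm holds its last target. There are 200 camera calls.

## Working session

There is one attempt and no reset: what is moved stays moved. The work goes in short steps, Python scripts to look and compute and a shell command to move; the robot and the scene stay as the last step left them, time stands still between calls to the robot, and variables do not carry over. Pictures are saved under pics/ and viewed, at most 10 in all, crops included, and the job is handed in when it is done.

```bash
mkdir -p pics; cat > h.py <<'E'
from workcell import manip
import numpy as np, cv2
def save(p,n): cv2.imwrite('pics/'+n,cv2.cvtColor(p['frame'],cv2.COLOR_RGB2BGR))
E
python3 - <<'E'
from h import *
P={}
for c in('scene','top'):
    p=manip.camera(c); save(p,c+'0.png'); print(c,np.round(p['eye'],3),p['shot'])
    for n in ['cage','lid_hinge','lid_edge','catch_red','catch_yellow','gate_hinge','pull_grip','gate_pull','transformer','capacitor','relay','motor']:
        r=manip.tip_of(p,n); print(n,[(np.round(d['at'],3).tolist(),round(d['score'],2)) for d in r[:3]])
    P[c]=p['frame']
cv2.imwrite('pics/both.png',cv2.cvtColor(cv2.resize(np.hstack([P['scene'],P['top']]),(800,300)),cv2.COLOR_RGB2BGR))
o=manip.get_obs();print(o)
E
```

```text
scene [ 0.228 -0.66   0.842] 1
cage [([0.712, -0.02, -0.001], 0.85), ([0.713, 0.084, 0.109], 0.67)]
lid_hinge [([0.709, 0.086, 0.11], 0.89), ([0.727, -0.017, 0.29], 0.48)]
lid_edge [([0.727, -0.015, 0.289], 0.93)]
catch_red [([0.621, 0.026, 0.112], 0.91)]
catch_yellow [([0.636, -0.083, 0.111], 0.8)]
gate_hinge [([0.587, 0.055, 0.116], 0.94)]
pull_grip [([0.565, -0.114, 0.118], 0.7), ([0.626, 0.231, -0.001], 0.35)]
gate_pull [([0.568, -0.118, 0.08], 0.67)]
transformer [([0.646, -0.218, -0.002], 0.81), ([0.821, -0.222, -0.001], 0.7), ([0.738, -0.036, 0.011], 0.59)]
capacitor [([0.73, -0.212, 0.004], 0.76)]
relay []
motor [([0.623, 0.23, -0.002], 0.75)]
top [0.618 0.016 1.148] 2
cage [([0.725, -0.023, 0.292], 0.7), ([0.624, 0.016, 0.108], 0.7), ([0.706, -0.02, -0.004], 0.6)]
lid_hinge [([0.714, 0.09, 0.112], 0.75), ([0.556, -0.229, -0.001], 0.59)]
lid_edge [([0.724, -0.02, 0.292], 0.9)]
catch_red [([0.624, 0.23, 0.004], 0.65), ([0.624, 0.02, 0.109], 0.53)]
catch_yellow [([0.634, -0.085, 0.11], 0.65)]
gate_hinge [([0.593, 0.062, 0.115], 0.96)]
pull_grip [([0.568, -0.116, 0.118], 0.56)]
g
[... 337 characters left out ...]
133,  0.33216873, -0.06470956,  1.46005686,  0.02161134,
        1.34988458, -0.08848159]), 'joint_velocities': array([ 4.87406085e-04,  1.03945284e-03,  9.04719946e-05,  1.21341366e-03,
       -1.04696093e-04, -1.41016602e-03, -5.33884929e-04]), 'tau': array([ 1.95525231e-04, -6.25236869e+01,  4.87212790e-02, -3.91821420e+01,
        1.63668656e-02,  1.93789361e-03, -1.44442250e-06]), 'position': array([ 0.23809781, -0.57792095,  0.23137771]), 'ee_rot': array([9.80970347e-01, 1.94157592e-01, 2.55253046e-05, 8.51122555e-05]), 'ft_force': array([0.25752678, 0.06320272, 0.21660225]), 'torque': array([ 0.00647986, -0.05711708,  0.01099683]), 'grasp_force': 0.0, 'grip_width': 0.9961613072734501}
```

View pics/scene0.png

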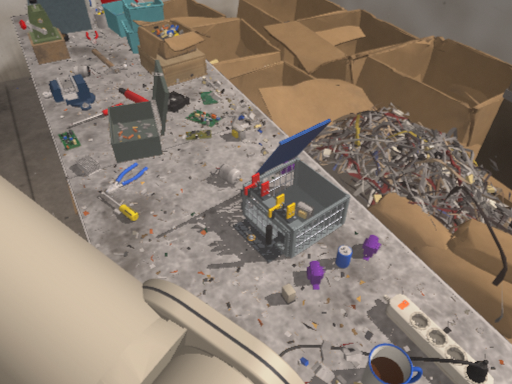

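View pics/top0.png

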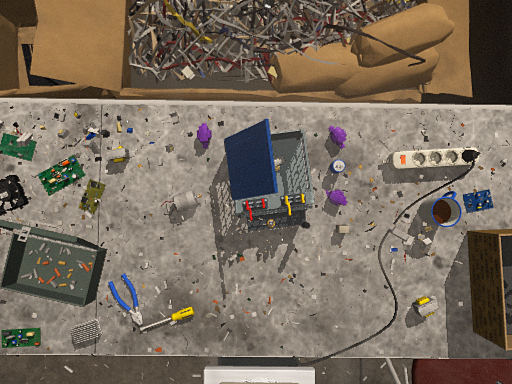

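The scene view shows the cage with its raised blue lid near (300,200), the red catch at (257,183), the yellow one at (285,207) and the black post at (268,232). The top view shows the red catch at (257,210) and the yellow at (293,205).

The transformer look-alikes are purple, at (204,133), (338,135) and (339,198) in the top view. The real one is the pale-yellow coil inside the cage and isn't handled. From the points, the cage yaw is about +7° and the lid is at about 1.03 rad.

I'll move to hover behind the lid's outer face with the jaws closed.

```bash
python3 -m jog '{"offset":[[0.024,0.031,0.013],[0.024,0.031,0.013],[0.024,0.031,0.013],[0.024,0.031,0.013],[0.024,0.031,0.013],[0.024,0.031,0.013],[0.024,0.031,0.013],[0.024,0.031,0.013],[0.024,0.031,0.013],[0.024,0.031,0.013],[0.024,0.031,0],[0.024,0.031,0],[0.024,0.031,0],[0.024,0.031,0],[0.024,0.031,0],[0.024,0.031,0],[0.024,0.031,0],[0.024,0.031,0],[0.024,0.031,0],[0.024,0.031,0]],"yaw":[-0.77,-0.77,-0.77,-0.77,-0.77,-0.77,-0.77,-0.77,-0.77,-0.77,-0.77,-0.77,-0.77,-0.77,-0.77,-0.77,-0.77,-0.77,-0.77,-0.77],"jaw":[1,1,1,1,1,1,1,1,1,1,1,1,1,1,1,1,1,1,1,1]}'
python3 - <<'E'
from h import *
p=manip.camera('top'); save(p,'a1.png'); 
for c in ('top','scene'):
  p=manip.camera(c)
  for n in ['catch_red','catch_yellow','gate_hinge','pull_grip','lid_edge','lid_hinge','relay']:
    print(c,n,[(np.round(d['at'],3).tolist(),round(d['score'],2)) for d in manip.tip_of(p,n)[:2]])
E
```

```text
clock: 2.97
position: [0.719, 0.0434, 0.3613]
ee_rot: [0.998, 0.06, 0.0, 0.0]
ft_force: [-0.1, 0.1, 0.0]
grip_width: 0.001
grasp_force: 0.0
top catch_red []
top catch_yellow [([0.631, 0.228, 0.002], 0.69), ([0.634, -0.08, 0.111], 0.46)]
top gate_hinge []
top pull_grip [([0.566, -0.114, 0.118], 0.41), ([0.736, -0.214, 0.0], 0.41)]
top lid_edge []
top lid_hinge []
top relay [([0.559, -0.231, 0.002], 0.47)]
scene catch_red [([0.712, -0.018, -0.001], 0.62), ([0.619, 0.024, 0.11], 0.61)]
scene catch_yellow [([0.636, -0.082, 0.108], 0.95)]
scene gate_hinge [([0.59, 0.058, 0.119], 0.81)]
scene pull_grip [([0.566, -0.115, 0.118], 0.43)]
scene lid_edge [([0.558, -0.231, -0.0], 0.71), ([0.726, -0.016, 0.29], 0.59)]
scene lid_hinge [([0.714, 0.084, 0.112], 0.75)]
scene relay [([0.557, -0.231, -0.0], 0.68), ([0.714, 0.082, 0.109], 0.37)]
```

```bash
python3 -m jog '{"offset":[[0,0,-0.03],[0,0,-0.03],[0,0,-0.03],[0.001,-0.012,0],[0.001,-0.012,0],[0.001,-0.011,0],[0.001,-0.007,-0.005],[0.001,-0.007,-0.005],[0.001,-0.006,-0.005],[0.001,-0.007,-0.006],[0.001,-0.007,-0.006],[0.001,-0.006,-0.007],[0.001,-0.006,-0.007],[0.001,-0.006,-0.007],[0.001,-0.006,-0.008]],"yaw":[0,0,0,0,0,0,0,0,0,0,0,0,0,0,0],"jaw":[1,1,1,1,1,1,1,1,1,1,1,1,1,1,1]}'
python3 - <<'E'
from h import *
p=manip.camera('scene'); save(p,'a2.png')
print([(np.round(d['at'],3).tolist(),round(d['score'],2)) for d in manip.tip_of(p,'lid_edge')[:2]])
cv2.imwrite('pics/a2c.png',cv2.resize(cv2.cvtColor(p['frame'][80:280,180:420],cv2.COLOR_RGB2BGR),None,fx=3,fy=3))
E
```

```text
clock: 5.07
position: [0.73, -0.0514, 0.2145]
ee_rot: [0.998, 0.061, -0.0, 0.0]
ft_force: [-0.6, 0.6, 2.1]
grip_width: -0.002
grasp_force: 0.8
[([0.736, -0.082, 0.228], 0.83)]
```

View pics/a2c.png

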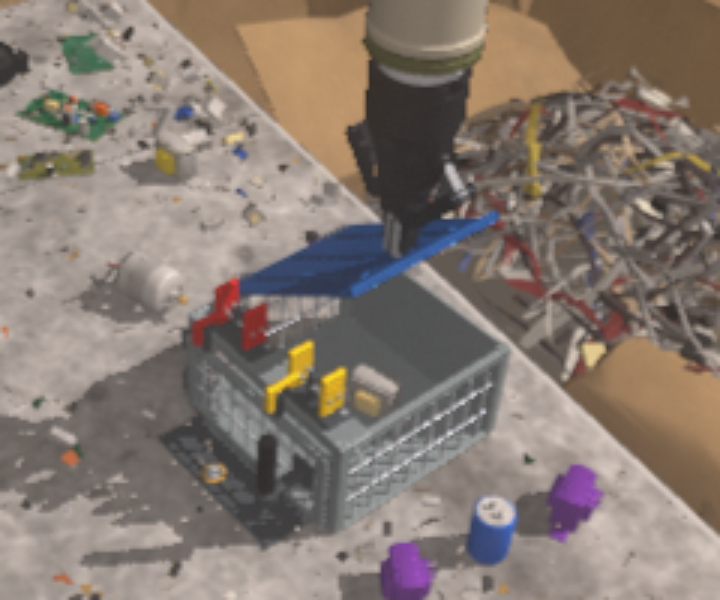

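The crop shows the fingertip (crop 400,240) riding on the lid near its free edge, with the lid partly lowered and the transformer inside the cage at (375,390). I'll carry on down the arc.

```bash
python3 -m jog '{"offset":[[0.001,-0.005,-0.008],[0.001,-0.005,-0.008],[0,-0.004,-0.008],[0,-0.003,-0.008],[0,-0.003,-0.009],[0,-0.003,-0.009],[0,-0.002,-0.009],[0,-0.002,-0.009],[0,-0.002,-0.009],[0,-0.001,-0.007],[0,-0.001,-0.006],[0,0,-0.005],[0,0,-0.004]],"yaw":[0,0,0,0,0,0,0,0,0,0,0,0,0],"jaw":[1,1,1,1,1,1,1,1,1,1,1,1,1]}'
```

```text
clock: 6.25
position: [0.732, -0.0821, 0.1159]
ee_rot: [0.998, 0.061, -0.0, 0.0]
ft_force: [-5.4, -1.5, 33.5]
grip_width: -0.002
grasp_force: 19.2
```

```bash
python3 -m jog '{"offset":[[0,0,0.035],[0,0,0.035],[0,0,0.035],[-0.022,0.021,0],[-0.022,0.021,0],[-0.022,0.021,0],[-0.022,0.021,0],[-0.022,0.021,0],[0,0,0]],"yaw":[0,0,0,0,0,0,0,0,0],"jaw":[0.5,0,0,0,0,0,0,0,0]}' 40
python3 - <<'E'
from h import *
for c in ('top','scene'):
  p=manip.camera(c); save(p,'a3%s.png'%c)
  for n in ['catch_red','catch_yellow','lid_edge','pull_grip','gate_hinge']:
    print(c,n,[(np.round(d['at'],3).tolist(),round(d['score'],2)) for d in manip.tip_of(p,n)[:2]])
  cv2.imwrite('pics/a3c.png',cv2.resize(cv2.cvtColor(p['frame'][120:280,200:400],cv2.COLOR_RGB2BGR),None,fx=3.5,fy=3.5))
E
```

```text
clock: 7.0
position: [0.6188, 0.0292, 0.2221]
ee_rot: [0.998, 0.064, -0.0, -0.001]
ft_force: [0.4, 0.9, -0.6]
grip_width: 0.996
grasp_force: 0.0
top catch_red []
top catch_yellow [([0.635, -0.081, 0.109], 0.62)]
top lid_edge [([0.74, -0.122, 0.119], 0.8), ([0.711, 0.086, 0.112], 0.39)]
top pull_grip [([0.567, -0.115, 0.116], 0.53)]
top gate_hinge []
scene catch_red [([0.621, 0.025, 0.108], 0.77)]
scene catch_yellow [([0.636, -0.083, 0.108], 0.88)]
scene lid_edge [([0.738, -0.118, 0.115], 0.69)]
scene pull_grip [([0.567, -0.115, 0.118], 0.41)]
scene gate_hinge []
```

View pics/a3c.png

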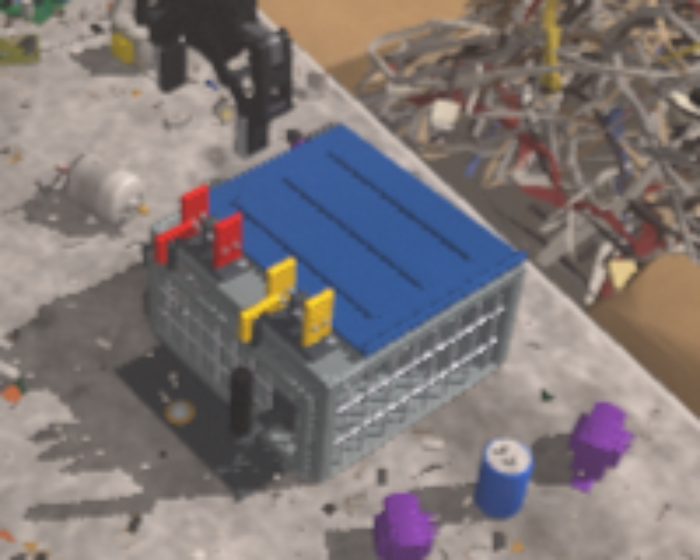

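The lid is flat shut, and both catches are upright and at rest. I'll lower over the red catch, close on it and squeeze.

```bash
python3 -m jog '{"offset":[[0.002,-0.004,-0.02],[0,0,-0.025],[0,0,-0.025],[0,0,-0.02],[0,0,-0.005],[0,0,0],[0,0,0],[0,0,0],[0,0,0],[0,0,0],[0,0,0],[0,0,0],[0,0,0],[0,0,0],[0,0,0]],"yaw":[0,0,0,0,0,0,0,0,0,0,0,0,0,0,0],"jaw":[0,0,0,0,0,0,0.3,0.5,0.7,0.9,1,1,1,1,1]}' 40
```

```text
clock: 8.85
position: [0.6249, 0.0185, 0.128]
ee_rot: [0.998, 0.061, 0.001, 0.001]
ft_force: [-1.0, -2.6, 9.0]
grip_width: 0.235
grasp_force: 40.5
```

```bash
python3 -m jog '{"offset":[[0,0,0],[0,0,0],[0,0,0],[0,0,0.03],[0,0,0.035],[0,0,0.015],[0.003,-0.033,0],[0.004,-0.034,0],[0.003,-0.034,0],[0,0,0],[0,0,0],[0,0,0]],"yaw":[0,0,0,0,0,0,0,0,0,0,0,0],"jaw":[0,0,0,0,0,0,0,0,0,0,0,0]}' 40
python3 - <<'E'
from h import *
p=manip.camera('scene'); save(p,'a4.png')
print([(np.round(d['at'],3).tolist(),round(d['score'],2)) for n in ['catch_yellow','catch_red'] for d in manip.tip_of(p,n)[:2]])
cv2.imwrite('pics/a4c.png',cv2.resize(cv2.cvtColor(p['frame'][120:280,200:400],cv2.COLOR_RGB2BGR),None,fx=3.5,fy=3.5))
E
```

```text
clock: 9.85
position: [0.634, -0.0811, 0.2061]
ee_rot: [0.998, 0.061, -0.0, -0.0]
ft_force: [0.1, 1.3, 0.2]
grip_width: 0.999
grasp_force: 0.0
[([0.637, -0.08, 0.107], 0.86), ([0.62, 0.022, 0.11], 0.59)]
```

View pics/a4c.png

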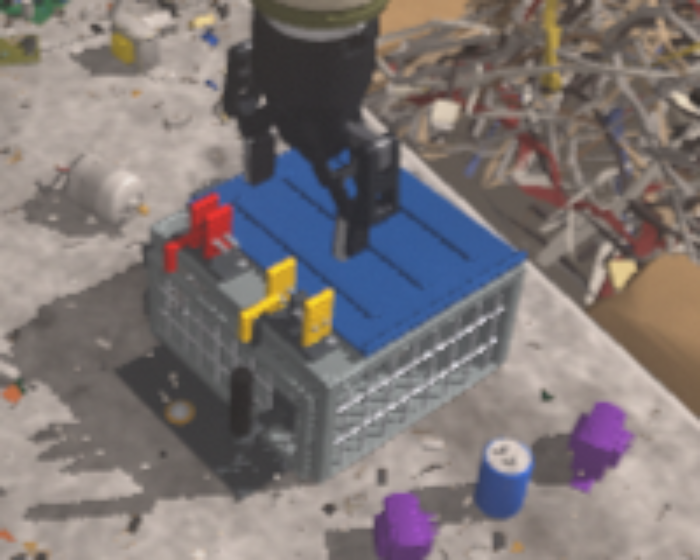

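The red tabs are pinched together at crop (212,225), and the yellow ones at (282,285) and (318,318) are still apart. Next I'll squeeze yellow.

```bash
python3 -m jog '{"offset":[[0.001,0,-0.02],[0,0,-0.025],[0,0,-0.025],[0,0,-0.008],[0,0,0],[0,0,0],[0,0,0],[0,0,0],[0,0,0],[0,0,0],[0,0,0],[0,0,0],[0,0,0]],"yaw":[0,0,0,0,0,0,0,0,0,0,0,0,0],"jaw":[0,0,0,0,0,0.3,0.5,0.7,0.9,1,1,1,1]}' 40
```

```text
clock: 11.08
position: [0.6359, -0.081, 0.1301]
ee_rot: [0.998, 0.062, 0.001, -0.0]
ft_force: [-3.0, 2.7, 10.3]
grip_width: 0.234
grasp_force: 40.6
```

```bash
python3 -m jog '{"offset":[[0,0,0],[0,0,0],[0,0,0],[0,0,0.03],[0,0,0.035],[0,0,0.005],[-0.023,-0.012,0],[-0.023,-0.012,0],[-0.023,-0.011,0],[0,0,0],[0,0,0]],"yaw":[0,0,0,0,0,0,0,0,0,0,0],"jaw":[0,0,0,0,0,0,0,0,0,0,0]}' 40
python3 - <<'E'
from h import *
for c in('top','scene'):
  p=manip.camera(c); save(p,'a5%s.png'%c)
  print([(n,np.round(d['at'],3).tolist(),round(d['score'],2)) for n in ['pull_grip','gate_hinge','lid_edge'] for d in manip.tip_of(p,n)[:2]])
cv2.imwrite('pics/a5c.png',cv2.resize(cv2.cvtColor(p['frame'][120:280,200:400],cv2.COLOR_RGB2BGR),None,fx=3.5,fy=3.5))
E
```

```text
clock: 12.0
position: [0.5654, -0.1184, 0.1986]
ee_rot: [0.998, 0.06, 0.0, 0.001]
ft_force: [1.2, 0.7, -0.1]
grip_width: 1.004
grasp_force: 0.0
[('pull_grip', [0.59, 0.062, 0.115], 0.66), ('gate_hinge', [0.592, 0.058, 0.116], 0.62), ('lid_edge', [0.741, -0.125, 0.117], 0.79), ('lid_edge', [0.712, 0.089, 0.112], 0.38)]
[('pull_grip', [0.735, -0.211, 0.004], 0.61), ('gate_hinge', [0.591, 0.054, 0.116], 0.72), ('lid_edge', [0.741, -0.117, 0.114], 0.98)]
```

View pics/a5c.png

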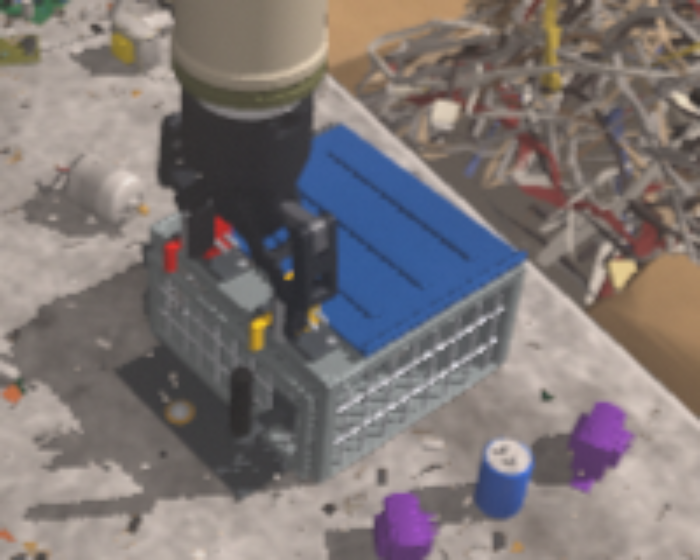

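The yellow catch is squeezed: the opening read 20 mm, the same as for red. The gripper now hovers above the post at crop (240,400). I'll descend and pinch it.

```bash
python3 -m jog '{"offset":[[0.001,0.002,-0.025],[0,0,-0.03],[0,0,-0.03],[0,0,-0.012],[0,0,0],[0,0,0],[0,0,0],[0,0,0],[0,0,0],[0,0,0],[0,0,0],[0,0,0],[0,0,0]],"yaw":[0,0,0,0,0,0,0,0,0,0,0,0,0],"jaw":[0,0,0,0,0,0.3,0.6,0.8,1,1,1,1,1]}' 60
```

```text
clock: 13.48
position: [0.5677, -0.1158, 0.1023]
ee_rot: [0.998, 0.061, 0.001, 0.001]
ft_force: [-0.2, -3.4, 6.3]
grip_width: 0.169
grasp_force: 58.7
```

```bash
python3 -m jog '{"offset":[[-0.0085,0.001,0],[-0.0085,0.002,0],[-0.0085,0.002,0],[-0.0085,0.003,0],[-0.008,0.003,0],[-0.008,0.0035,0],[-0.008,0.004,0],[-0.008,0.004,0],[-0.0075,0.005,0],[-0.007,0.005,0],[-0.007,0.005,0],[-0.007,0.0055,0]],"yaw":[0,0,0,0,0,0,0,0,0,0,0,0],"jaw":[1,1,1,1,1,1,1,1,1,1,1,1]}' 60
```

```text
clock: 14.48
position: [0.4723, -0.0733, 0.1022]
ee_rot: [0.998, 0.06, 0.0, 0.001]
ft_force: [-2.6, -5.3, 10.0]
grip_width: 0.169
grasp_force: 59.4
```

```bash
python3 -m jog '{"offset":[[-0.006,0.006,0],[-0.006,0.0065,0],[-0.006,0.0065,0],[-0.0055,0.007,0],[-0.005,0.007,0],[-0.0045,0.0075,0],[-0.0045,0.0075,0],[-0.004,0.008,0],[-0.003,0.008,0],[-0.003,0.008,0],[-0.003,0.0085,0],[-0.0025,0.0085,0],[-0.0015,0.008,0],[-0.0015,0.008,0],[-0.001,0.007,0],[0,0,0],[0,0,0],[0,0,0]],"yaw":[0,0,0,0,0,0,0,0,0,0,0,0,0,0,0,0,0,0],"jaw":[1,1,1,1,1,1,1,1,1,1,1,1,1,1,1,1,1,1]}' 60
python3 - <<'E'
from h import *
p=manip.camera('scene')
for c in('top','scene'):
  p=manip.camera(c)
  print([(n,np.round(d['at'],3).tolist(),round(d['score'],2)) for n in ['pull_grip','gate_hinge','lid_edge','transformer','relay'] for d in manip.tip_of(p,n)[:2]])
cv2.imwrite('pics/a6c.png',cv2.resize(cv2.cvtColor(p['frame'][120:280,170:370],cv2.COLOR_RGB2BGR),None,fx=3.5,fy=3.5))
o=manip.get_obs();print(o['position'],o['joint_velocities'].round(3),o['grasp_force'])
E
```

```text
clock: 15.98
position: [0.4137, 0.0396, 0.1019]
ee_rot: [0.998, 0.061, -0.002, 0.001]
ft_force: [-15.2, -4.8, 23.8]
grip_width: 0.169
grasp_force: 60.7
[('gate_hinge', [0.592, 0.06, 0.116], 0.83), ('lid_edge', [0.739, -0.126, 0.116], 0.6), ('transformer', [0.826, 0.162, -0.002], 0.79), ('transformer', [0.82, -0.221, 0.003], 0.6), ('relay', [0.557, -0.228, -0.002], 0.57)]
[('pull_grip', [0.414, 0.039, 0.117], 0.54), ('gate_hinge', [0.59, 0.058, 0.115], 0.56), ('gate_hinge', [0.62, 0.026, 0.112], 0.51), ('lid_edge', [0.74, -0.118, 0.114], 0.88), ('transformer', [0.648, -0.22, -0.0], 0.68), ('transformer', [0.82, -0.22, -0.001], 0.52), ('relay', [0.555, -0.235, -0.001], 0.79), ('relay', [0.742, -0.118, 0.113], 0.22)]
[0.41368942 0.03945355 0.10190348] [-0.001  0.001  0.002 -0.    -0.001 -0.001 -0.001] 60.72817146778107
```

View pics/a6c.png

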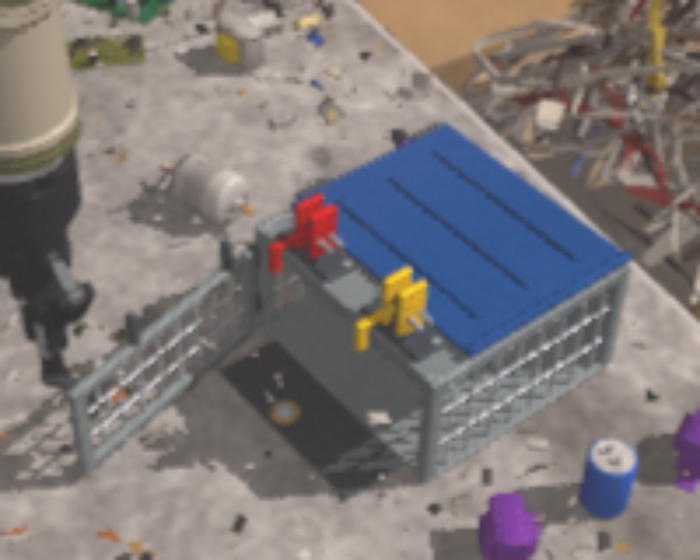

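The gate stands wide at about 1.33 rad with the post held still. The lid is shut, both catches are in, and the bystanders that show are where they were.

```bash
python3 -c "
from workcell import manip
print(manip.hand_in())"
```

```text
the job is handed in; nothing more can be done
None
```

The job is handed in with the lid shut, the red catch squeezed and then the yellow, and the gate held still at about 1.33 rad by its post; hand-in returned no verdict, and my last views did not show the transformer in the cage.

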